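# Unload the clamshell fixture onto the cap stack

## Robot

A 6-joint arm with a two-finger parallel gripper is mounted at the origin on the work surface. World frame = base frame: x ahead of the robot, y to its left, z up, the work surface at z = 0. Lengths are in mm, angles in rad, forces in N, time in s.
With the tool pointing down it reaches from about 350 to 975 mm from the base axis. Payload 7.1 kg.
Tool frame: the origin (TCP) lies at the very end of the fingers, on their centre line; the grasp point (between the pads) lies 19 mm behind it; z points along the fingers, y is the line along which they close (so a half turn about z gives the same grasp; the last joint's range is limited). The gripper opens to 88 mm and grips with 3 to 60 N. Pads are 20 mm wide; open, the fingers measure 115 mm over their backs; the gripper's body (75 mm by 178 mm) begins 61 mm behind the grasp point.
Start: joints at [-0.019, 0.423, 1.63, -0, 1.089, -0.019], TCP at [624.984, 0.026, 222.675] pointing down, gripper open.
Joint ranges: [-3, 3], [-0.9, 2.11], [0.09, 2.58], [-1.31, 4.45], [0.11, 2.69], [-2.54, 2.54]. Speed limits (rad/s): [2.39, 2.39, 3.01, 3.14, 3.14, 3.14].

## Interface

Orientations are given as a unit quaternion [x, y, z, w].
In Python, from plant import ctrl, capture gives the robot as it stands.
- The arm moves only by the tool carry_out, never from a script. Its argument "increments" is a list of rows, each a list of 6 numbers: the shift along the tool's x, y, z scaled (see below), then the turn, a rotation vector about the tool's x, y, z scaled (see below). A call has 1 to 12 rows; each row shifts and turns the commanded pose from where the row before left it, along the tool's axes as they then stand; what a row does not reach is not made up. The controller multiplies each number of a shift by 250 mm and each number of a turn by pi rad. A row lasts 1/12 s, in which the tool goes at most 41.7 mm and 7.16 degrees, less where a joint would pass 70% of its speed; a pose out of reach is approached as far as the arm can. A call with a number of a shift or a turn outside -1 to 1 is refused whole. A call with a gripper value outside its range is refused whole. "fingers" is the opening, from 0 (shut) to 1 (fully open), set as the call begins (left out, the last holds). The fingers move at their own pace and stop on an object; "grip_force" is the grip in N (left out, the last holds). Time passes only in rows, so rows that do not move let the fingers close. It gives the time, the measured TCP pose, the force, the opening and the grip force at its end, in the units of the state.
- ctrl.sense(): the state, without advancing time (a new reading comes with each control period).
- capture(name): name is "scene" or "side" or "wrist"; returns a dict with "frame" (400x640x3 uint8, blue, green, red), "depth" (400x640 float32, mm along the optical axis (not along the pixel's ray), 0 where there is no reading), "K" (3x3 intrinsics, pixels), "D" ([k1, k2, p1, p2, k3] as OpenCV has them; the pictures are not rectified), "extrinsics" (4x4, takes a point from camera to world coordinates). Camera axes: x right, y down, z forward; pixel columns grow to the right and rows downward; lengths in mm; the calibration is good to about 2 mm. A picture is of the moment at which its call begins.
- ctrl.close_job(): hands the job in; it is judged then, once.
The state is a dict: "clock": time; "qpos": joint angles; "dq": joint speeds; "effort": joint torques, N m; "tool_pos": TCP position; "eef_rot": TCP orientation; "contact_force": force on the tool from outside, world axes, zero at the start; "torque": the same for the moment, N m; "width": opening from 0.0 (shut) to 1.0 (fully open); "grasp_force": force on a finger pad.
Only numpy, scipy, OpenCV 4.12 (cv2) and the standard library are available. Lean on these libraries where they do the work, as an engineer would, in place of code of your own. Each camera call takes 0.05 s, during which the arm holds its last target. There are 200 camera calls.

## Task

Swing the lid of the clamshell fixture up and back past vertical so that it stays open by itself, lift out the flanged cap, and seat it face down on top of the cap already on the stacking stand, fully home on that cap's boss so it sits flush and level. Leave the lid open, keep the lower cap seated on the stand, and do not disturb the other things on the bench.

Things in the scene. Friction and masses are not known exactly. Their poses are not given: they have to be found in the camera images.
- fixture: Clamshell assembly fixture, fixed to the table: aluminium base block 140 x 130 x 30 mm under a grey lid (closed, 80 mm high in all). Origin: centre of its underside; +x points to the hinge side (away from the robot, turned up to 0.3 rad either way), y runs parallel to the hinge, z up. The cap lies in a round recess 9 mm deep, 66 mm wide, centred at x = -8 mm, y = 0. Two hinge lugs 18 mm wide rise to z = 82 mm at x = 70 mm, y = +-50 mm.
- lid (a joint): Lid angle in rad: 0 closed, 1.57 lid plate upright, 2.0 stop, leaning back. Left alone it falls shut below about 1.6 and falls back to the stop, and stays there, above about 1.7; do not push hard against the stop. About 0.3 kg, nearly free hinge: 2 N up at the bar lifts it. The lid is a plate 138 x 126 x 6 mm with 43 mm skirts hanging below its front and the front half of its sides. The plate's underside is on the hinge line's height when closed.
- hinge (a point): Middle of the lid's hinge axis, fixed; 70 mm from the fixture's origin along its x, 74 mm above the table. Its y axis is the hinge axis.
- lid_bar (a point): Middle of the round steel pull bar at the lid's free edge: 10 mm thick, 90 mm long parallel to the hinge, 172 mm from the hinge axis, held by an arm at each end (80 mm clear between the arms, 23 mm clear between bar and lid front). Closed, its middle is 77 mm above the table, nothing below it. Moves with the lid; its y axis runs along the bar, and with the lid closed its axes are those of the fixture.
- cap_mid (a point): Flanged aluminium cap to be moved, lying in the fixture, out of sight below the closed lid; point on its axis 21 mm above its face, z axis up along the hub. From the face up: flange 60 mm wide, 11 mm thick; hub 44 mm wide, from 11 to 35 mm; round boss 30 mm wide, from 35 to 42 mm. In the face is a round recess 34 mm wide, 8.5 mm deep. About 0.15 kg. In the fixture its face is 21 mm above the table.
- cap_below_mid (a point): An identical cap, loose, seated face down on the stand; point on its axis 21 mm above its face. Its boss (30 mm) is the spigot that enters the next cap's recess; the next cap's face then rests on its 44 mm hub shoulder, so the two points are 35 mm apart.
- stand: Stacking stand, fixed: grey plate 100 x 100 x 12 mm, origin at the centre of its underside, with a steel shoulder 44 mm wide to z = 22 mm and a spigot 30 mm wide, 7 mm high on it.
- stand_seat (a point): Centre of the stand's shoulder, 22 mm above the table, where the lower cap's face rests.
- cup: Bystander: open grey cup, 64 mm wide, 70 mm high, loose; origin at its underside.
- knob_a: Bystander: small black knob, 36 mm base disc, 50 mm high, loose; origin at its underside.
- knob_b: Bystander: small green knob, 36 mm base disc, 50 mm high, loose; origin at its underside.
- screwdriver: Bystander: screwdriver lying on the table, loose; origin at its underside.
- bottle: Bystander: white bottle, 60 mm wide, 160 mm high, loose; origin at its underside.
- jar: Bystander: glass jar, 70 mm wide, 80 mm high, loose; origin at its underside.
- brush: Bystander: brush lying on the table, loose; origin at its underside.

How it is judged:
By the outcome, as a careful person would: the job done as asked, in the order asked, and still so for the second after the job is handed in, with the robot touching nothing.
It also fails if it takes over 59 s, if anything falls off the work surface, if the arm or the gripper's body presses on something with over 40 N, if the wrist force passes 120 N, or if a joint passes its speed limit or range.

## Working session

There is one attempt and no reset: what is moved stays moved. The work goes in short steps, Python scripts to look and compute and a tool call to move; the robot and the scene stay as the last step left them, time stands still between calls to the robot, and variables do not carry over. Pictures are saved under pics/ and viewed, at most 10 in all, crops included, and the job is handed in when it is done.

Besides the shell and the picture viewer there is one more tool, called after "Emit:" as name(argument=value, ...), one argument or row to a line, values as JSON. carry_out: Moves the arm, as the interface text tells. Its arguments: {"type":"object","properties":{"increments":{"type":"array","items":{"type":"array","items":{"type":"number"}}},"fingers":{"type":"number"},"grip_force":{"type":"number"}},"required":["increments"]}

```bash
mkdir -p pics; python3 - <<'E'
from plant import ctrl,capture
import cv2,numpy as np
a=capture("scene");b=capture("side")
for n,c in(("scene",a),("side",b)):
    np.savez(f"{n}0.npz",**c); cv2.imwrite(f"pics/{n}0.png",c["frame"])
    print(n,c["K"].round(1).tolist(),c["D"],c["extrinsics"].round(3).tolist(),(c["depth"]>0).mean())
print(ctrl.sense())
E
```

```text
scene [[452.3, 0.0, 319.1], [0.0, 452.3, 201.6], [0.0, 0.0, 1.0]] [-0.04466447  0.          0.          0.          0.        ] [[-0.812, 0.395, -0.429, 1021.706], [0.583, 0.564, -0.585, 708.836], [0.011, -0.725, -0.688, 920.17], [0.0, 0.0, 0.0, 1.0]] 0.99614453125
side [[485.1, 0.0, 316.2], [0.0, 485.1, 204.4], [0.0, 0.0, 1.0]] [-0.14616499  0.          0.          0.          0.        ] [[0.959, 0.16, -0.233, 855.632], [0.282, -0.585, 0.761, -1052.796], [-0.014, -0.795, -0.606, 905.148], [0.0, 0.0, 0.0, 1.0]] 0.99594921875
{'clock': 0.1, 'qpos': array([-1.90155764e-02,  4.23699719e-01,  1.63060477e+00,  1.65613160e-05,
        1.08859431e+00, -1.90084720e-02]), 'dq': array([ 0.00101265, -0.00204771, -0.00227814,  0.00142642, -0.00140996,
       -0.00018159]), 'effort': array([ 6.49496542e-04, -5.45618248e+01, -2.74323839e+01,  6.46709581e-02,
        1.88581715e-02,  1.54216096e-06]), 'tool_pos': array([6.24506450e+02, 2.99143439e-02, 2.22023287e+02]), 'eef_rot': array([ 7.07111861e-01,  7.07101400e-01, -4.47646442e-04, -4.75574509e-04]), 'contact_force': array([0.16353929, 0.22394913, 0.03480319]), 'torque': array([ 0.0092407 ,  0.02678277, -0.0104009 ]), 'grasp_force': 0.0, 'width': 0.9961308250274472}
```

View pics/scene0.png

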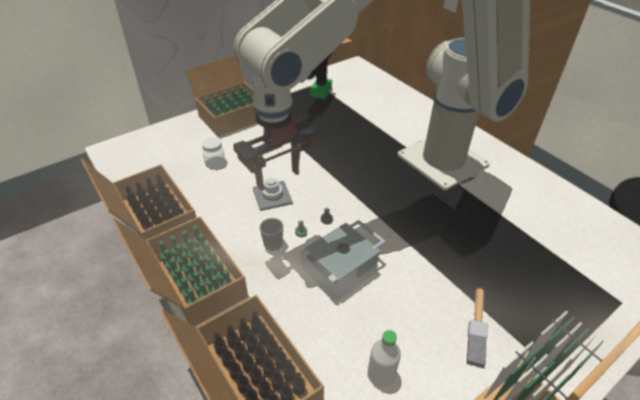

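View pics/side0.png

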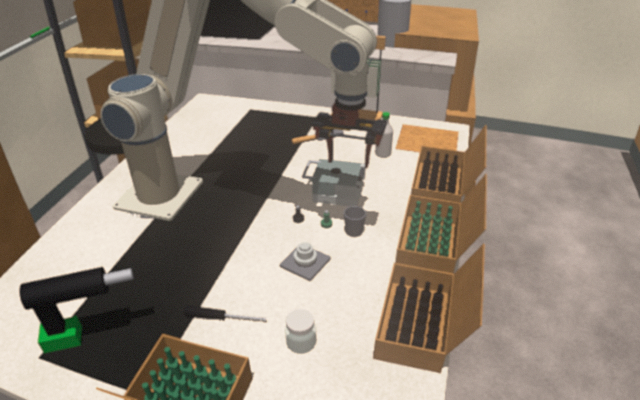

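The scene view shows the closed fixture at about (343,255), stand with cap at (272,192), cup (272,234), black knob (327,214) and green knob (301,228). The side view shows the fixture at (337,180) and the stand at (305,258). I'll build a height map from the depth next.

```bash
cat > h.py <<'E'
import cv2,numpy as np
def cloud(c):
    h,w=c["depth"].shape; u,v=np.meshgrid(np.arange(w),np.arange(h))
    p=cv2.undistortPoints(np.stack([u,v],-1).reshape(-1,1,2).astype(float),c["K"],c["D"]).reshape(-1,2)
    d=c["depth"].reshape(-1); P=np.c_[p*d[:,None],d]
    E=c["extrinsics"]; W=P@E[:3,:3].T+E[:3,3]; W[d==0]=np.nan
    return W.reshape(h,w,3)
E
python3 - <<'E'
from h import *
cols=[]
hm=np.zeros((400,600),np.float32)  # x 400..800 rows, y -300..300 ; 1mm
ims=[]
for n in("scene","side"):
    c=dict(np.load(n+"0.npz")); W=cloud(c); 
    x,y,z=W.reshape(-1,3).T; m=(x>350)&(x<850)&(y>-350)&(y<350)&(z>-10)&(z<110)
    P=W.reshape(-1,3)[m]; print(n,m.sum(), "table z",np.median(P[P[:,2]<6,2]))
    im=np.zeros((500,700),np.uint8)
    for p in P[np.argsort(P[:,2])]:
        cv2.circle(im,(int(350-p[1]),int(850-p[0])),2,int(np.clip(30+p[2]*2,0,255)),-1)
    ims.append(im)
    for nm,lo,hi in(("lid",76,92),("stand",8,16),("hubtop",53,60),("bosstop",61,68)):
        q=P[(P[:,2]>lo)&(P[:,2]<hi)]
        im2=np.zeros((500,700),np.uint8)
        for p in q: cv2.circle(im2,(int(350-p[1]),int(850-p[0])),3,255,-1)
        cs,_=cv2.findContours(im2,cv2.RETR_EXTERNAL,cv2.CHAIN_APPROX_NONE)
        for k in cs:
            if cv2.contourArea(k)>300:
                r=cv2.minAreaRect(k); print(nm,"x,y",round(850-r[0][1],1),round(350-r[0][0],1),np.round(r[1],0),round(r[2],1),cv2.contourArea(k))
im=np.hstack([i[:, :] for i in ims]); cv2.imwrite("pics/hm0.png",cv2.resize(np.vstack(ims),None,fx=.6,fy=.6) if 0 else cv2.resize(im,(800,286),interpolation=cv2.INTER_AREA))
E
```

```text
scene 36387 table z 0.2736364215712115
lid x,y 542.1 163.5 [192. 135.] 86.3 23093.5
lid x,y 815.0 -20.5 [ 70. 251.] 90.0 3004.0
stand x,y 478.4 5.3 [37. 39.] 36.9 834.5
stand x,y 563.4 1.0 [38. 40.] 40.9 901.5
stand x,y 550.2 -170.2 [112. 107.] 17.2 6714.5
stand x,y 586.1 200.6 [102. 196.] 39.5 1591.5
stand x,y 653.8 10.8 [17. 50.] 17.1 303.0
stand x,y 787.0 290.5 [  8. 119.] 90.0 577.5
stand x,y 787.7 -18.5 [11. 93.] 88.2 440.5
stand x,y 787.7 189.4 [11. 79.] 87.2 393.0
stand x,y 816.0 99.5 [68. 11.] 90.0 436.5
hubtop x,y 516.0 224.0 [13. 72.] 0.9 412.0
hubtop x,y 553.3 -167.2 [41. 47.] 29.7 798.5
hubtop x,y 632.1 -26.7 [19. 52.] 46.8 402.0
hubtop x,y 656.5 8.9 [28. 63.] 27.0 474.0
hubtop x,y 815.5 -181.0 [69. 14.] 90.0 614.5
hubtop x,y 815.5 99.5 [69. 11.] 90.0 443.0
hubtop x,y 790.9 241.9 [ 63. 210.] 73.0 1324.0
bosstop x,y 514.9 224.3 [76. 10.] 86.9 408.5
bosstop x,y 551.4 -169.5 [37. 34.] 4.8 839.5
bosstop x,y 639.4 -26.7 [30. 63.] 23.6 562.0
bosstop x,y 659.8 10.0 [21. 59.] 32.1 431.0
bosstop x,y 816.6 -183.1 [67. 14.] 88.0 558.5
bosstop x,y 809.7 -132.6 [39. 78.] 30.7 660.5
bo
[... 480 characters left out ...]
 614.9 106.2 [39. 16.] 82.4 303.5
stand x,y 651.8 -27.4 [58. 26.] 82.2 488.0
hubtop x,y 526.1 99.7 [74. 14.] 86.3 577.5
hubtop x,y 554.1 -173.1 [48. 49.] 79.1 1042.5
hubtop x,y 647.6 8.8 [58. 30.] 87.6 494.0
hubtop x,y 655.9 -31.1 [62. 27.] 71.2 468.0
hubtop x,y 818.1 -182.6 [64. 13.] 88.4 482.0
hubtop x,y 816.6 -139.1 [67. 14.] 88.3 555.0
hubtop x,y 816.6 151.1 [67. 13.] 89.0 544.5
bosstop x,y 526.5 99.4 [73. 17.] 86.3 681.5
bosstop x,y 553.0 -172.0 [33. 32.] 26.6 778.5
bosstop x,y 645.2 10.4 [62. 28.] 76.5 551.0
bosstop x,y 650.6 -29.5 [66. 32.] 87.1 547.5
bosstop x,y 814.0 -184.0 [71. 28.] 73.5 703.5
bosstop x,y 816.0 -139.5 [68. 13.] 90.0 497.5
bosstop x,y 816.0 152.4 [20. 68.] 1.5 644.0
```

View pics/hm0.png

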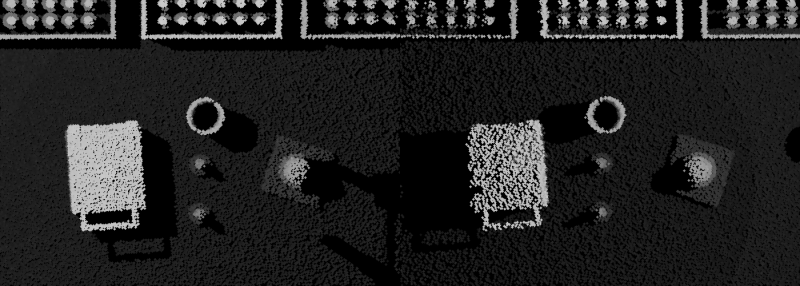

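The height map shows the fixture, with its bar towards the robot and only slightly turned, and the cup, knobs and stand. Now I'll take exact numbers for the yaw, bar and lid edges.

```bash
python3 - <<'E'
from h import *
for n in("scene","side"):
    c=dict(np.load(n+"0.npz")); P=cloud(c).reshape(-1,3)
    m=(abs(P[:,0]-542)<130)&(abs(P[:,1]-163)<100)&(P[:,2]>76)&(P[:,2]<95); P=P[m]
    bar=P[P[:,0]<452+10]; lid=P[(P[:,0]>505)&(P[:,0]<620)]
    # side edges: extremes of y per x bin
    for s in(1,-1):
        xs,ys=[],[]
        for x in range(505,605,5):
            q=lid[abs(lid[:,0]-x)<4]; xs.append(x); ys.append(s*np.percentile(s*q[:,1],98))
        k=np.polyfit(xs,ys,1); print(n,"side",s,"slope",k[0].round(4),"y@550",np.polyval(k,550).round(1))
    b=bar[abs(bar[:,1]-158)<32]
    near=[];
    for y in range(128,190,6):
        q=b[abs(b[:,1]-y)<4]; near.append((y,np.median(q[:,0]),q[:,2].max(),len(q)))
    near=np.array(near); k=np.polyfit(near[:,0],near[:,1],1); print("bar slope",k[0].round(4),"x@160",np.polyval(k,160).round(1),"z",near[:,2].round(0),near[:,3])
    print("bar y range",np.percentile(bar[:,1],[1,99]),"x hist",np.histogram(P[abs(P[:,1]-160)<25,0],bins=range(430,660,5))[0])
    print("lid z",np.median(lid[:,2]))
E
```

```text
scene side 1 slope 0.077 y@550 224.9
scene side -1 slope 0.0658 y@550 103.9
bar slope -0.0654 x@160 454.9 z [83. 85. 84. 85. 85. 85. 84. 84. 82. 84. 83.] [ 8. 10.  9. 11. 12. 14. 13. 12. 11. 10.  6.]
bar y range [110.63503571 206.80300629] x hist [ 0  0  0  6 26 36  0  0  0  2 21 32 30 29 33 29 32 32 31 32 26 30 33 30
 31 36 33 36 30 27 38 32 32 37 36 35 31 40 26 41 15  0  0  0  0]
lid z 80.43951187031166
side side 1 slope 0.2102 y@550 220.2
side side -1 slope 0.0755 y@550 99.7
bar slope -0.0309 x@160 455.5 z [83. 79. 81. 83. 84. 81. 83. 83. 81. 83. 82.] [3. 3. 4. 5. 5. 2. 5. 2. 6. 6. 3.]
bar y range [106.3070536  203.44673332] x hist [ 0  0  0  2 10 15  3  0  0  0  3 15 13 17 12 14 11 12 12 17 11 14 16 11
 15 13 17 12 15 13 12 16 12 16 13 14 13 13 11 14  9  0  0  0  0]
lid z 79.09947781965866
```

Emit:
carry_out(
  increments=[
    [0.0785,-0.0853,0.04,0,0,0],
    [0.0785,-0.0853,0.04,0,0,0],
    [0.0785,-0.0853,0.04,0,0,0],
    [0.0785,-0.0853,0.04,0,0,0],
    [0.0785,-0.0853,0.04,0,0,0],
    [0.0785,-0.0853,0.04,0,0,0],
    [0.0785,-0.0853,0.04,0,0,0],
    [0.0785,-0.0853,0.04,0,0,0],
    [0,0,0,0,0,-0.0216],
    [0,0,0,0,0,0],
    [0,0,0,0,0,0],
  ],
  fingers=0.23,
  grip_force=25,
)

```text
clock: 1.02
tool_pos: [454.6, 157.2, 142.7]
eef_rot: [0.683, 0.73, 0.0, 0.0]
contact_force: [-0.7, -0.2, -0.1]
width: 0.238
grasp_force: 0.0
```

```bash
cat >> h.py <<'E'
def shot(cam,tag):
    from plant import capture
    c=capture(cam); np.savez(tag+".npz",**c); cv2.imwrite(f"pics/{tag}.png",c["frame"]); return c
def proj(c,p):
    E=np.linalg.inv(c["extrinsics"]); return cv2.projectPoints(np.float64(p).reshape(-1,1,3),cv2.Rodrigues(E[:3,:3])[0],E[:3,3],c["K"],c["D"])[0].reshape(-1,2)
def ray(c,uv,z):
    q=cv2.undistortPoints(np.float64(uv).reshape(-1,1,2),c["K"],c["D"]).reshape(-1,2)
    E=c["extrinsics"]; d=np.c_[q,np.ones(len(q))]@E[:3,:3].T; return E[:3,3]+d*((z-E[2,3])/d[:,2:])
E
python3 - <<'E'
from h import *; from plant import ctrl
c=shot("wrist","w1"); s=ctrl.sense(); print(s["tool_pos"],s["eef_rot"],s["width"])
print(proj(c,[[454,157,82],s["tool_pos"]])); print(c["extrinsics"].round(2))
E
```

```text
[455.05235961 156.9978661  142.88151918] [6.83331408e-01 7.30108237e-01 2.96376872e-04 2.47830187e-04] 0.22747493154364287
[[312.29121099 212.74723318]
 [313.74362534 252.1402445 ]]
[[ 1.0000e+00  7.0000e-02  2.0000e-02  4.5019e+02]
 [ 7.0000e-02 -9.6000e-01 -2.8000e-01  2.3221e+02]
 [-0.0000e+00  2.8000e-01 -9.6000e-01  3.0492e+02]
 [ 0.0000e+00  0.0000e+00  0.0000e+00  1.0000e+00]]
```

View pics/w1.png

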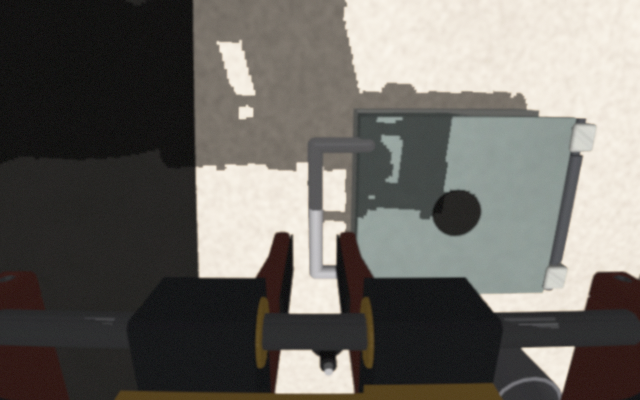

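The wrist view shows the bar running vertically at u≈316, between v=142 and 275, so it's within 2 mm of the estimate and square to the fingers. Going down onto it.

Emit:
carry_out(
  increments=[
    [0.006,0.004,0.045,0,0,0],
    [0,0,0.045,0,0,0],
    [0,0,0.045,0,0,0],
    [0,0,0.045,0,0,0],
    [0,0,0.045,0,0,0],
    [0,0,0.045,0,0,0],
    [0,0,0.045,0,0,0],
    [0,0,0,0,0,0],
    [0,0,0,0,0,0],
  ],
)

```text
clock: 1.82
tool_pos: [455.3, 158.1, 63.2]
eef_rot: [0.683, 0.73, -0.001, -0.0]
contact_force: [-0.2, -0.1, 0.1]
width: 0.228
grasp_force: 0.0
```

Emit:
carry_out(
  increments=[
    [0,0,0,0,0,0],
    [0,0,0,0,0,0],
    [0,0,0,0,0,0],
    [0,0,0,0,0,0],
    [0,0,0,0,0,0],
    [0,0,0,0,0,0],
  ],
  fingers=0,
  grip_force=20,
)

```text
clock: 2.32
tool_pos: [455.1, 158.5, 64.3]
eef_rot: [0.683, 0.731, -0.0, 0.0]
contact_force: [-2.6, -0.8, 5.4]
width: 0.108
grasp_force: 20.0
```

```bash
python3 -c "
import numpy as np
f=np.r_[.0174,.06,.12,np.arange(.2,1.05,.09),np.arange(1.1,1.9,.09),1.87]
for a,b in zip(f,f[1:]): print('%.2f [0, %.3f, %.3f, 0,0,0]'%(b,172*(np.cos(a)-np.cos(b))/250,-172*(np.sin(b)-np.sin(a))/250))"
```

```text
0.06 [0, 0.001, -0.029, 0,0,0]
0.12 [0, 0.004, -0.041, 0,0,0]
0.20 [0, 0.009, -0.054, 0,0,0]
0.29 [0, 0.015, -0.060, 0,0,0]
0.38 [0, 0.020, -0.058, 0,0,0]
0.47 [0, 0.026, -0.056, 0,0,0]
0.56 [0, 0.030, -0.054, 0,0,0]
0.65 [0, 0.035, -0.051, 0,0,0]
0.74 [0, 0.040, -0.048, 0,0,0]
0.83 [0, 0.044, -0.044, 0,0,0]
0.92 [0, 0.048, -0.040, 0,0,0]
1.01 [0, 0.051, -0.035, 0,0,0]
1.10 [0, 0.054, -0.031, 0,0,0]
1.19 [0, 0.056, -0.026, 0,0,0]
1.28 [0, 0.058, -0.020, 0,0,0]
1.37 [0, 0.060, -0.015, 0,0,0]
1.46 [0, 0.061, -0.010, 0,0,0]
1.55 [0, 0.062, -0.004, 0,0,0]
1.64 [0, 0.062, 0.001, 0,0,0]
1.73 [0, 0.061, 0.007, 0,0,0]
1.82 [0, 0.061, 0.013, 0,0,0]
1.87 [0, 0.033, 0.009, 0,0,0]
```

First half of the swing, with a force check before going on.

Emit:
carry_out(
  increments=[
    [0,0.001,-0.029,0,0,0],
    [0,0.004,-0.041,0,0,0],
    [0,0.009,-0.054,0,0,0],
    [0,0.015,-0.06,0,0,0],
    [0,0.02,-0.058,0,0,0],
    [0,0.026,-0.056,0,0,0],
  ],
)

```text
clock: 2.82
tool_pos: [472.9, 159.8, 139.7]
eef_rot: [0.683, 0.731, -0.001, -0.001]
contact_force: [-1.8, 0.2, -1.9]
width: 0.106
grasp_force: 20.0
```

Emit:
carry_out(
  increments=[
    [0,0.03,-0.054,0,0,0],
    [0,0.035,-0.051,0,0,0],
    [0,0.04,-0.048,0,0,0],
    [0,0.044,-0.044,0,0,0],
    [0,0.048,-0.04,0,0,0],
    [0,0.051,-0.035,0,0,0],
    [0,0.054,-0.031,0,0,0],
    [0,0.056,-0.026,0,0,0],
    [0,0.058,-0.02,0,0,0],
  ],
)

```text
clock: 3.57
tool_pos: [578.1, 167.1, 228.5]
eef_rot: [0.683, 0.731, 0.001, 0.0]
contact_force: [-3.8, -0.7, 4.6]
width: 0.106
grasp_force: 20.0
```

Emit:
carry_out(
  increments=[
    [0,0.06,-0.015,0,0,0],
    [0,0.061,-0.01,0,0,0],
    [0,0.062,-0.004,0,0,0],
    [0,0.062,0.001,0,0,0],
    [0,0.061,0.007,0,0,0],
    [0,0.061,0.013,0,0,0],
    [0,0.033,0.009,0,0,0],
    [0,0,0,0,0,0],
  ],
)

```text
clock: 4.23
tool_pos: [679.6, 173.9, 226.6]
eef_rot: [0.683, 0.731, 0.001, 0.001]
contact_force: [2.1, 0.2, 6.4]
width: 0.106
grasp_force: 20.0
```

Emit:
carry_out(
  increments=[
    [0,0,0,0,0,0],
    [0,0,0,0,0,0],
    [0,0,0,0,0,0],
    [0,0,0,0,0,0],
    [0,0,-0.04,0,0,0],
    [0,0,-0.08,0,0,0],
    [0,0,-0.1,0,0,0],
    [0,0,-0.1,0,0,0],
    [0,0,0,0,0,0],
  ],
  fingers=0.5,
)

```text
clock: 4.98
tool_pos: [679.7, 174.4, 312.3]
eef_rot: [0.683, 0.731, 0.004, 0.002]
contact_force: [0.4, 0.4, 1.0]
width: 0.501
grasp_force: 0.0
```

```bash
python3 - <<'E'
from h import *
shot("side","s2"); shot("scene","c2")
a,b=cv2.imread("pics/s2.png"),cv2.imread("pics/c2.png")
cv2.imwrite("pics/two2.png",cv2.resize(np.hstack([a[90:290,230:430],b[150:350,230:430]]),(800,400)))
E
```

```text
(no output)
```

View pics/two2.png

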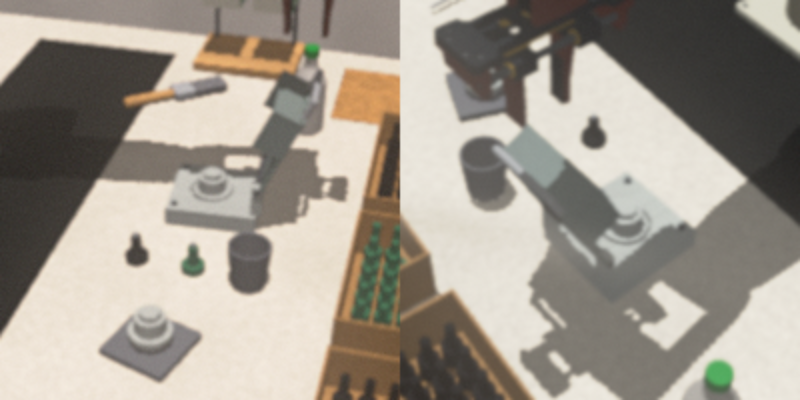

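The lid stands open and leans back by itself. The cap lies in the recess and the lower cap sits on the stand. Moving over the cap, turning the camera side towards the robot.

Emit:
carry_out(
  increments=[
    [-0.0017,-0.1057,0,0,0,0],
    [-0.0017,-0.1057,0,0,0,0],
    [-0.0017,-0.1057,0,0,0,0],
    [-0.0017,-0.1057,0,0,0,0],
    [-0.0017,-0.1057,0,0,0,0],
    [0,0,0,0,0,-0.0385],
    [0,0,0,0,0,-0.0385],
    [0,0,0,0,0,-0.0385],
    [0,0,0,0,0,-0.0385],
    [0,0,0,0,0,-0.0385],
    [0,0,0,0,0,-0.0385],
    [0,0,0,0,0,-0.0385],
  ],
  fingers=1,
)

```text
clock: 6.08
tool_pos: [544.8, 162.4, 304.0]
eef_rot: [0.319, 0.948, -0.001, -0.001]
contact_force: [0.5, -0.9, -0.1]
width: 1.002
grasp_force: 0.0
```

Emit:
carry_out(
  increments=[
    [0,0,0,0,0,-0.0385],
    [0,0,0.05,0,0,-0.0385],
    [0,0,0.1,0,0,-0.0385],
    [0,0,0.1,0,0,-0.0385],
    [0,0,0.1,0,0,-0.0385],
    [0,0,0.1,0,0,-0.0385],
    [0,0,0.1,0,0,0],
    [0,0,0.1,0,0,0],
    [0,0,0,0,0,0],
    [0,0,0,0,0,0],
  ],
)

```text
clock: 6.92
tool_pos: [544.1, 162.2, 141.3]
eef_rot: [-0.035, 0.999, -0.001, -0.002]
contact_force: [0.0, -0.5, 1.4]
width: 1.003
grasp_force: 0.0
```

```bash
python3 - <<'E'
from h import *; from plant import ctrl
c=shot("wrist","w3"); s=ctrl.sense(); print(s["tool_pos"],s["eef_rot"],s["qpos"].round(2))
from scipy.spatial.transform import Rotation as R
print(R.from_quat(s["eef_rot"]).as_matrix().round(3))
print(proj(c,[[547.7,163.3,63],[547.7,163.3,32]]))
for n in("c2","s2"):
    P=cloud(dict(np.load(n+".npz"))).reshape(-1,3)
    for nm,x,y,lo,hi in(("capboss",548,163,60,68),("standboss",552,-171,61,69)):
        q=P[(np.hypot(P[:,0]-x,P[:,1]-y)<30)&(P[:,2]>lo)&(P[:,2]<hi)]
        print(n,nm,len(q),cv2.minEnclosingCircle(q[:,:2].astype(np.float32)),np.median(q,0).round(1)) if len(q)>3 else 0
E
```

```text
[545.40662631 162.52873534 142.79370247] [-3.46843368e-02  9.99398004e-01 -1.72305292e-04 -7.72585805e-04] [ 0.27  0.45  1.81  0.    0.89 -1.37]
[[-0.998 -0.069 -0.002]
 [-0.069  0.998 -0.   ]
 [ 0.002 -0.    -1.   ]]
[[316.08734604 209.72114005]
 [315.9274807  197.72749578]]
c2 capboss 81 ((547.7216186523438, 162.5690155029297), 15.616156578063965) [547.5 164.7  62.8]
s2 capboss 33 ((550.99560546875, 159.6169891357422), 18.06279945373535) [551.  161.3  61.8]
s2 standboss 60 ((552.3085327148438, -172.52667236328125), 16.564638137817383) [ 553.3 -172.8   62.9]
```

View pics/w3.png

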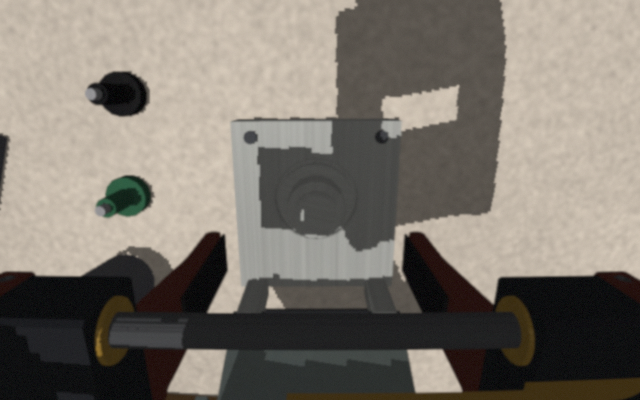

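The wrist view shows the flange circle centred at about (316,200) and the hub at (316,207), within 1 mm of the estimate. Refining with the wrist depth.

```bash
cat >> h.py <<'E'
def boss(c,x,y,ztop,r=40):
    """cap axis from wrist depth: boss-top disc and flange-top ring via circle through point set"""
    P=cloud(c).reshape(-1,3); P=P[np.hypot(P[:,0]-x,P[:,1]-y)<r]
    for nm,z in(("boss",ztop),("hub",ztop-7),("flange",ztop-31)):
        q=P[abs(P[:,2]-z)<2.5]
        h=cv2.convexHull(q[:,:2].astype(np.float32)); 
        if len(h)<5: continue
        e=cv2.fitEllipse(h); m=cv2.minEnclosingCircle(h)
        print(nm,len(q),"z",np.median(q[:,2]).round(1),"ell",np.round(e[0],1),np.round(e[1],1),"circ",np.round(m[0],1),round(m[1],1))
E
python3 - <<'E'
from h import *
boss(dict(np.load("w3.npz")),548,163,63,33)
E
```

```text
boss 1278 z 63.1 ell [550.5 163.3] [29.5 30.3] circ [550.6 163.1] 15.3
hub 1312 z 56.1 ell [550.4 163.3] [43.  43.5] circ [550.4 163.3] 22.0
flange 1554 z 32.1 ell [547.4 162.6] [64.4 64.9] circ [547.5 162.8] 32.9
```

Emit:
carry_out(
  increments=[
    [-0.02,0.002,0.05,0,0,0],
    [0,0,0.055,0,0,0],
    [0,0,0.055,0,0,0],
    [0,0,0.055,0,0,0],
    [0,0,0.055,0,0,0],
    [0,0,0.055,0,0,0],
    [0,0,0.055,0,0,0],
    [0,0,0.04,0,0,0],
    [0,0,0,0,0,0],
    [0,0,0,0,0,0],
    [0,0,0,0,0,0],
  ],
)

```text
clock: 7.88
tool_pos: [551.6, 163.7, 38.7]
eef_rot: [-0.035, 0.999, 0.0, 0.001]
contact_force: [-0.2, 0.0, -0.5]
width: 1.001
grasp_force: 0.0
```

```bash
python3 - <<'E'
from plant import ctrl
s=ctrl.sense(); print(s["tool_pos"],s["contact_force"])
E
```

```text
[551.5623964  163.68446282  38.71618453] [-0.24881953  0.04365704 -0.52033254]
```

Emit:
carry_out(
  increments=[
    [0.003,0,0.012,0,0,0],
    [0,0,0,0,0,0],
    [0,0,0,0,0,0],
  ],
)

```text
clock: 8.13
tool_pos: [550.2, 163.5, 35.3]
eef_rot: [-0.035, 0.999, 0.0, 0.0]
contact_force: [-0.2, -0.8, 0.7]
width: 1.004
grasp_force: 0.0
```

Emit:
carry_out(
  increments=[
    [0,0,0,0,0,0],
    [0,0,0,0,0,0],
    [0,0,0,0,0,0],
    [0,0,0,0,0,0],
    [0,0,0,0,0,0],
    [0,0,0,0,0,0],
    [0,0,0,0,0,0],
  ],
  fingers=0,
  grip_force=30,
)

```text
clock: 8.72
tool_pos: [550.0, 163.4, 34.9]
eef_rot: [-0.035, 0.999, 0.0, -0.0]
contact_force: [0.1, 0.0, -0.6]
width: 0.508
grasp_force: 0.0
```

Emit:
carry_out(
  increments=[
    [0,0,0,0,0,0],
    [0,0,0,0,0,0],
    [0,0,0,0,0,0],
    [0,0,-0.02,0,0,0],
    [0,0,-0.04,0,0,0],
    [0,0,-0.04,0,0,0],
    [0,0,0,0,0,0],
  ],
)

```text
clock: 9.3
tool_pos: [551.5, 163.8, 62.4]
eef_rot: [-0.035, 0.999, 0.0, 0.002]
contact_force: [1.4, 0.5, -0.6]
width: 0.492
grasp_force: 30.0
```

Emit:
carry_out(
  increments=[
    [0,0,-0.08,0,0,0],
    [0,0,-0.13,0,0,0],
    [0,0,-0.13,0,0,0],
    [0,0,-0.13,0,0,0],
    [0,-0.06,0,0,0,0],
    [0,-0.12,0,0,0,0],
    [0,-0.14,0,0,0,0],
    [0,-0.14,0,0,0,0],
    [0,-0.14,0,0,0,0],
    [0,-0.14,0,0,0,0],
    [-0.032,-0.14,0,0,0,0],
    [-0.032,-0.14,0,0,0,0],
  ],
)

```text
clock: 10.3
tool_pos: [583.4, -91.6, 178.0]
eef_rot: [-0.035, 0.999, -0.0, 0.0]
contact_force: [1.4, 0.6, -2.4]
width: 0.493
grasp_force: 30.0
```

Emit:
carry_out(
  increments=[
    [-0.032,-0.14,0,0,0,0],
    [-0.032,-0.12,0,0,0,0],
    [-0.032,-0.08,0,0,0,0],
    [0,0,0,0,0,0],
    [0,0,0,0,0,0],
    [0,0,0,0,0,0],
    [0,0,0,0,0,0],
  ],
)

```text
clock: 10.88
tool_pos: [613.0, -171.9, 177.4]
eef_rot: [-0.035, 0.999, 0.0, -0.0]
contact_force: [0.0, -0.3, -1.4]
width: 0.492
grasp_force: 30.0
```

```bash
python3 - <<'E'
from h import *; from plant import ctrl
from scipy.spatial.transform import Rotation as R
c=shot("wrist","w4"); s=ctrl.sense(); print(s["tool_pos"],R.from_quat(s["eef_rot"]).as_matrix().round(3).tolist(),s["width"],s["grasp_force"])
boss(c,552,-172,64,33)
E
```

```text
[ 613.12166418 -171.82268518  177.5009749 ] [[-0.998, -0.071, -0.0], [-0.071, 0.998, 0.0], [0.0, 0.0, -1.0]] 0.49473409516717864 29.99975860118866
boss 1205 z 64.1 ell [ 553.2 -171.3] [29.5 29.8] circ [ 553.2 -171.3] 15.0
hub 1257 z 57.1 ell [ 553.1 -171.2] [43.4 43.5] circ [ 553.  -171.2] 21.9
flange 1569 z 33.2 ell [ 553.1 -171.2] [59.8 60. ] circ [ 553.2 -171.2] 30.2
```

View pics/w4.png

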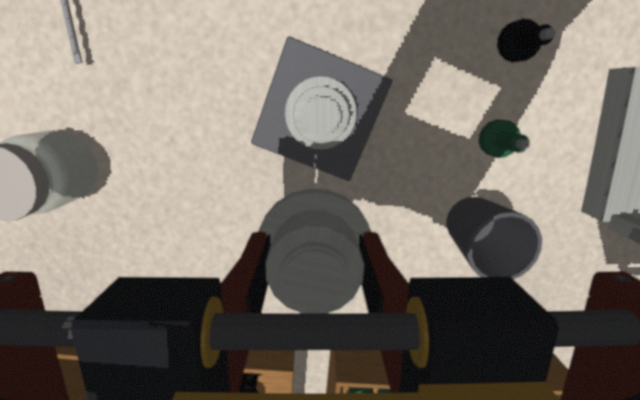

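The wrist view shows the cap held at (316,245), with the stand and lower cap clear at (322,108). Now measuring the held cap with the same camera, so calibration error cancels.

```bash
python3 - <<'E'
from h import *
c=dict(np.load("w4.npz"))
P=cloud(c).reshape(-1,3); q=P[(np.hypot(P[:,0]-612,P[:,1]+172)<25)&(P[:,2]>150)]
print(np.histogram(q[:,2],bins=range(160,240,2)))
for zt in(205,): boss(c,613,-172,zt,33)
E
```

```text
(array([   0,    0,    0,    0,    0,    0,  134,  989,  109,  129,  128,
        134,  145,  135,  149,  149,  160,  178,  668, 2705,  201,  456,
       2448,  842,   86,   91,   98,   87,  104,   92,   94,   74,   93,
         84,   74,   79,  106,  154,   37]), array([160, 162, 164, 166, 168, 170, 172, 174, 176, 178, 180, 182, 184,
       186, 188, 190, 192, 194, 196, 198, 200, 202, 204, 206, 208, 210,
       212, 214, 216, 218, 220, 222, 224, 226, 228, 230, 232, 234, 236,
       238]))
boss 3857 z 205.5 ell [ 612.1 -171.7] [29.8 79. ] circ [ 603.3 -172.8] 31.1
hub 3641 z 198.6 ell [ 612.3 -172.8] [41.9 66.9] circ [ 604.6 -172.7] 30.8
flange 2272 z 174.7 ell [ 601.9 -172.8] [35.8 52.8] circ [ 603.5 -172.7] 28.1
```

```bash
python3 - <<'E'
from h import *
from scipy.optimize import least_squares
c=dict(np.load("w4.npz"))
P=cloud(c).reshape(-1,3)
for nm,x0,y0,zt in(("held",613,-172,205.5),("stand",553.2,-171.2,64.1)):
    for nn,z,R,am in(("boss",zt,15,180),("hub",zt-7,22,180)):
        q=P[(abs(P[:,2]-z)<1.5)&(np.hypot(P[:,0]-x0,P[:,1]-y0)<R+5)]
        if nn=="hub": q=q[abs(q[:,1]-y0)<17]   # stay off the pads
        d=q[:,:2]; a=np.arctan2(d[:,1]-y0,d[:,0]-x0); r=np.hypot(*(d-[x0,y0]).T)
        E=[]
        for k in np.arange(-np.pi,np.pi,.15):
            m=abs(a-k)<.075
            if m.sum()>5 : E.append(d[m][np.argmax(r[m])])
        E=np.array(E); f=least_squares(lambda p:np.hypot(*(E-p[:2]).T)-p[2],[x0,y0,R],loss="soft_l1",f_scale=.3); print(nm,nn,len(E),f.x.round(2),f.cost.round(2))
    q=P[(abs(P[:,2]-zt)<3)&(np.hypot(P[:,0]-x0,P[:,1]-y0)<11)]; k=np.linalg.lstsq(np.c_[q[:,:2]-[x0,y0],np.ones(len(q))],q[:,2],rcond=None)[0]; print("tilt",k.round(4))
E
```

```text
held boss 42 [ 612.94 -172.23   14.58] 1.33
held hub 42 [ 613.07 -172.19   21.28] 14.97
tilt [-8.200000e-03  2.000000e-04  2.056477e+02]
stand boss 42 [ 553.17 -171.11   14.34] 2.79
stand hub 42 [ 553.17 -171.32   21.39] 15.38
tilt [ 4.10000e-03 -6.00000e-04  6.41802e+01]
```

Emit:
carry_out(
  increments=[
    [0.06,0.006,0,0,0,0],
    [0.0984,0.009,0,0,0,0],
    [0.08,0.006,0,0,0,0],
    [0,0,0.04,0,0,0],
    [0,0,0.08,0,0,0],
    [0,0,0.08,0,0,0],
    [0,0,0.08,0,0,0],
    [0,0,0.06,0,0,0],
    [0,0,0.03,0,0,0],
    [0,0,0,0,0,0],
    [0,0,0,0,0,0],
    [0,0,0,0,0,0],
  ],
)

```text
clock: 11.93
tool_pos: [554.5, -171.8, 85.8]
eef_rot: [-0.035, 0.999, -0.0, 0.001]
contact_force: [1.0, 0.6, -1.8]
width: 0.497
grasp_force: 30.0
```

```bash
python3 - <<'E'
from h import *; from plant import ctrl
s=ctrl.sense(); print(s["tool_pos"],s["contact_force"])
a=shot("side","s5"); b=shot("scene","c5")
def crop(c,n):
    u,v=proj(c,[[553,-171,65]])[0].astype(int); return cv2.resize(c["frame"][v-50:v+50,u-50:u+50],(400,400),interpolation=cv2.INTER_CUBIC)
cv2.imwrite("pics/two5.png",np.hstack([crop(a,0),crop(b,0)]))
E
```

```text
[ 554.54959453 -171.84546901   85.82709508] [ 1.04977755  0.61732316 -1.77252006]
```

View pics/two5.png

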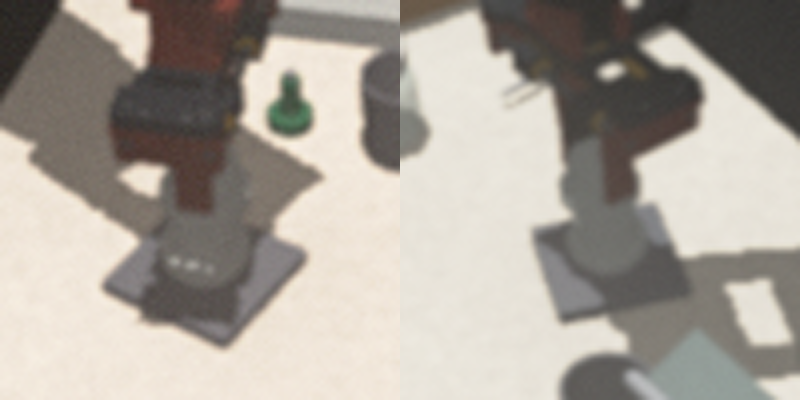

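The held cap hangs just above the lower cap, lined up in both views. Descending in small steps and watching the force.

Emit:
carry_out(
  increments=[
    [0,0,0.012,0,0,0],
    [0,0,0.012,0,0,0],
    [0,0,0.008,0,0,0],
    [0,0,0.008,0,0,0],
    [0,0,0,0,0,0],
    [0,0,0,0,0,0],
  ],
)

```text
clock: 12.53
tool_pos: [553.6, -171.9, 74.7]
eef_rot: [-0.035, 0.999, 0.0, -0.0]
contact_force: [0.3, 0.1, -2.1]
width: 0.493
grasp_force: 30.0
```

Emit:
carry_out(
  increments=[
    [0,0,0.006,0,0,0],
    [0,0,0.006,0,0,0],
    [0,0,0,0,0,0],
    [0,0,0,0,0,0],
  ],
)

```text
clock: 12.87
tool_pos: [553.7, -171.9, 71.8]
eef_rot: [-0.035, 0.999, 0.0, -0.0]
contact_force: [0.3, 0.7, -2.1]
width: 0.493
grasp_force: 30.0
```

Emit:
carry_out(
  increments=[
    [0,0,0.003,0,0,0],
    [0,0,0,0,0,0],
    [0,0,0,0,0,0],
  ],
)

```text
clock: 13.12
tool_pos: [553.7, -171.9, 71.2]
eef_rot: [-0.035, 0.999, -0.0, 0.0]
contact_force: [0.2, -0.0, -1.7]
width: 0.497
grasp_force: 30.0
```

Emit:
carry_out(
  increments=[
    [0,0,0.003,0,0,0],
    [0,0,0,0,0,0],
    [0,0,0,0,0,0],
  ],
)

```text
clock: 13.37
tool_pos: [553.9, -171.9, 70.9]
eef_rot: [-0.035, 0.999, -0.0, 0.0]
contact_force: [-1.6, 0.8, 5.0]
width: 0.497
grasp_force: 30.0
```

Emit:
carry_out(
  increments=[
    [0,0,0.003,0,0,0],
    [0,0,0,0,0,0],
    [0,0,0,0,0,0],
  ],
)

```text
clock: 13.62
tool_pos: [554.0, -171.9, 70.9]
eef_rot: [-0.035, 0.999, -0.0, 0.0]
contact_force: [-3.2, 1.0, 11.8]
width: 0.495
grasp_force: 30.0
```

Firm contact at the seated height. Releasing and lifting straight up.

Emit:
carry_out(
  increments=[
    [0,0,-0.003,0,0,0],
    [0,0,-0.003,0,0,0],
    [0,0,0,0,0,0],
  ],
)

```text
clock: 13.87
tool_pos: [553.7, -171.9, 71.1]
eef_rot: [-0.035, 0.999, -0.0, 0.0]
contact_force: [0.5, 0.1, -1.5]
width: 0.497
grasp_force: 30.0
```

Emit:
carry_out(
  increments=[
    [0,0,0,0,0,0],
    [0,0,0,0,0,0],
    [0,0,0,0,0,0],
    [0,0,0,0,0,0],
    [0,0,0,0,0,0],
    [0,0,0,0,0,0],
    [0,0,-0.06,0,0,0],
    [0,0,-0.1,0,0,0],
    [0,0,-0.12,0,0,0],
    [0,0,-0.12,0,0,0],
    [0,0,-0.1,0,0,0],
    [-0.16,0,0,0,0,0],
  ],
  fingers=0.9,
)

```text
clock: 14.87
tool_pos: [591.3, -170.0, 201.7]
eef_rot: [-0.034, 0.999, -0.001, 0.001]
contact_force: [1.1, -0.9, -0.8]
width: 0.899
grasp_force: 0.0
```

Emit:
carry_out(
  increments=[
    [-0.08,0,0,0,0,0],
    [0,0,0,0,0,0],
    [0,0,0,0,0,0],
    [0,0,0,0,0,0],
    [0,0,0,0,0,0],
  ],
)

```text
clock: 15.28
tool_pos: [612.2, -167.6, 195.5]
eef_rot: [-0.035, 0.999, 0.0, -0.001]
contact_force: [0.3, 0.9, 0.0]
width: 0.898
grasp_force: 0.0
```

```bash
python3 - <<'E'
from h import *; from plant import ctrl
w=shot("wrist","w6"); a=shot("side","s6"); b=shot("scene","c6")
print(ctrl.sense()["tool_pos"])
P=cloud(w).reshape(-1,3); x0,y0=553.2,-171.2
q=P[np.hypot(P[:,0]-x0,P[:,1]-y0)<12]; q=q[q[:,2]>92]
k=np.linalg.lstsq(np.c_[q[:,:2]-[x0,y0],np.ones(len(q))],q[:,2],rcond=None)[0]; print("top: slopes, z (want 99)",k.round(4),len(q))
boss(w,x0,y0,99,33); boss(w,x0,y0,64,33)
def crop(c,p,r):
    u,v=proj(c,[p])[0].astype(int); v=max(v,r);return cv2.resize(c["frame"][v-r:v+r,u-r:u+r],(400,400),interpolation=cv2.INTER_CUBIC)
cv2.imwrite("pics/two6.png",np.hstack([crop(a,[570,-60,60],110),crop(b,[570,0,60],110)]))
E
```

```text
[ 612.75498827 -167.82203995  195.97595962]
top: slopes, z (want 99) [-3.50000e-03 -6.90000e-03  9.91675e+01] 904
boss 1349 z 99.1 ell [ 554.2 -172. ] [29.5 29.8] circ [ 554.2 -172.1] 15.0
hub 1425 z 92.2 ell [ 554.2 -172.1] [43.4 43.6] circ [ 554.1 -172. ] 22.0
flange 1722 z 68.2 ell [ 554.2 -172.1] [59.8 60.2] circ [ 554.2 -172. ] 30.2
boss 11 z 66.4 ell [ 556.7 -172. ] [55.6 62.4] circ [ 554.3 -173. ] 29.0Traceback (most recent call last):
  File "<stdin>", line 7, in <module>
  File "h.py", line 22, in boss
    if len(h)<5: continue
       ~~~^^^
TypeError: object of type 'NoneType' has no len()
```

The cap top is at 99.1 mm (99 expected), level to within 0.01 rad and 1.3 mm off the lower cap's measured axis, inside the fit's play. One last look at the lid and the bystanders.

```bash
python3 - <<'E'
import cv2,numpy as np
a,b=cv2.imread("pics/s6.png"),cv2.imread("pics/c6.png")
cv2.imwrite("pics/two6.png",cv2.resize(np.hstack([a[100:370,180:450],b[120:390,180:450]]),(800,400)))
E
```

```text
(no output)
```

View pics/two6.png

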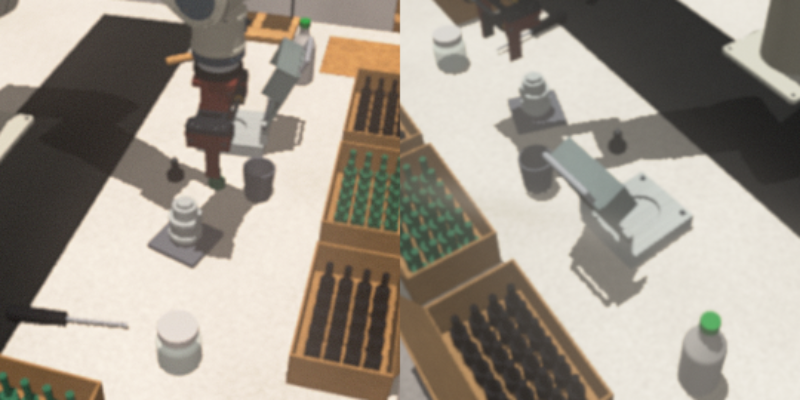

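The two caps are stacked level on the stand, the lid is open, the fixture is empty and the bystanders haven't moved. Handing in.

```bash
python3 -c "
from plant import ctrl
print(ctrl.close_job())"
```

```text
the job is handed in; nothing more can be done
None
```

The job is handed in: the lid stands open by itself, the cap is seated level and home on the lower cap (top at 99.1 mm, 99 expected), and the last pictures show nothing else on the bench moved.

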